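Stop the egg turner, hook its lid shut and reset the stop

TASK

Someone left the lid of the egg turner unhooked. Press the black mushroom stop knob down until it latches and stays down by itself; with it down, swing the steel hook on the turner fully round into its catch on the clear lid; then turn the mushroom clockwise to reset it, so that it springs back up. Leave the other things on the bench where they are.

Things in the scene. Friction and masses are not known exactly. Their poses are not given: they have to be found in the camera images.
- stop_box: Stop station, a grey box 130 x 130 mm and 65 mm high, fixed to the bench; origin at the centre of its underside, z up. The mushroom stands in the middle of its top, above a steel collar 48 mm wide that rises 10 mm from the box.
- mushroom_top (a point): Centre of the mushroom's top, on its vertical axis, moving with it. The mushroom is the bench's only one: black, round, 56 mm in diameter, 26 mm high, slightly domed, on a 20 mm stem. When up it spans 91 to 117 mm above the bench (upright gripping band 95 to 110 mm); latched down, all is about 10.5 mm lower.
- stop_push (a joint): How far the mushroom is pressed, in m: 0 up, 0.013 at the bottom stop. It is sprung upward; pressed past about 0.011 it catches and then stays down near 0.0105 by itself. Pressing it takes under 10 N.
- stop_twist (a joint): Turn of the mushroom clockwise seen from above, in rad: 0 at rest, 1.1 at the stop. A weak spring turns it slowly back to 0. When latched down it comes free once turned past about 0.6 (turn it to 0.8 or more and let go): it then springs up.
- turner: Egg turner, a white cabinet 260 mm (its x) by 220 mm (its y), 100 mm high, fixed to the bench; origin at the centre of its underside, z up. The clear lid covers the part from its x = -35 mm to +130 mm, top 106 mm above the bench. The deck in front of it (its -x side, 100 mm high) carries the hook's pivot.
- hook_hinge (a point): The hook's vertical pivot axis, on the turner's deck at the underside of the hook (112 mm above the bench); axes as the turner's. The hook is a flat steel bar, 22 mm wide, 8 mm thick, reaching 151 mm from the pivot, its top 120 mm above the bench.
- hook (a joint): Angle of the hook in rad: 0 closed, when the bar points along the turner's +x, over the lid, and rests in the catch; grows up to 1.6 as it swings open, clockwise seen from above, towards the turner's -y. It stays where it is left (about 1.5 N at the peg to move it).
- hook_peg (a point): The hook's upright black peg, to push or pinch: 16 mm in diameter, 85 mm from the pivot, standing up from the bar to 160 mm above the bench; this point is on its axis, 142 mm above the bench.
- hook_catch (a point): The catch on the lid, a steel bracket 26 mm long (along turner x) and open towards the turner's -y, with a roof 132 mm above the bench; this point is in its middle, where the bar lies when closed, 135 mm from the pivot.
- timer: Bystander: white timer box 80 x 70 x 45 mm with a black dial and grip bar on top (69 mm high in all), loose; origin at the centre of the underside.
- caliper: Bystander: digital caliper lying on the bench, 190 mm long along its y, 12 mm high, loose; origin at the underside of its middle.
- egg_stand: Bystander: egg on a small wooden stand, 60 mm in diameter, 59 mm high, loose; origin at the underside.
- water_bottle: Bystander: clear bottle, 60 mm in diameter, 120 mm high, loose; origin at the underside.
- tissue_carton: Bystander: white paper carton 220 x 120 x 70 mm, loose; origin at the underside.
- jar: Bystander: glass jar, 80 mm in diameter, 90 mm high, loose; origin at the underside.
There are look-alikes about, which are no part of the job. Leave any brown look-alike of the stop_box alone.

How it is judged:
By the outcome, as a careful person would: the job done as asked, in the order asked, and still so for the second after the job is handed in, with the robot touching nothing.
It also fails if it takes over 64 s, if anything falls off the work surface, if the arm or the gripper's body presses on something with over 40 N, if the wrist force passes 120 N, or if a joint passes its speed limit or range.

ROBOT

A 7-joint arm with a two-finger parallel gripper is mounted at the origin on the work surface. World frame = base frame: x ahead of the robot, y to its left, z up, the work surface at z = 0. Lengths are in m, angles in rad, forces in N, time in s.
With the tool pointing down it reaches from about 0.4 to 0.875 m from the base axis. Payload 19.3 kg.
Tool frame: the origin (TCP) lies at the very end of the fingers, on their centre line; the grasp point (between the pads) lies 19 mm behind it; z points along the fingers, y is the line along which they close (so a half turn about z gives the same grasp; the last joint's range is limited). The gripper opens to 85 mm and grips with 20 to 120 N. Pads are 22 mm wide; open, the fingers measure 114 mm over their backs; the gripper's body (76 mm by 85 mm) begins 54 mm behind the grasp point. The pads swing forward as they close: fully open they stand 13 mm farther back than shut.
Start: joints at [-1.236, 0.521, -0.036, 1.599, 0.021, 1.021, -0.113], TCP at [0.246, 0.574, 0.231] pointing down, gripper open.
Joint ranges: [-2.91, 2.91], [-0.3, 2.13], [-1.5, 1.42], [0.17, 2.43], [-1.26, 4.41], [0.16, 1.93], [-2.52, 2.52]. Speed limits (rad/s): [1.89, 1.89, 2.39, 2.39, 3.01, 3.01, 3.01].

INTERFACE

Orientations are given as [roll, pitch, yaw] about the fixed x, y, z axes, in that order (R = Rz(yaw) Ry(pitch) Rx(roll)).
In Python, from station import bot gives the robot as it stands. The module is installed in compiled form; this text tells all that it offers.
- The arm moves only by the shell command python3 -m creep 'ROWS' [FORCE]. ROWS is JSON, a list of rows, each an object with "offset": the shift along the tool's x, y, z in cm, a list of three; "angular": the turn, a rotation vector about the tool's x, y, z in degrees, a list of three; "jaw": the opening, from -1 (shut) to 1 (fully open). In form: [{"offset": [x, y, z], "angular": [wx, wy, wz], "jaw": jaw}, ...]. A call has 1 to 12 rows; each row shifts and turns the commanded pose from where the row before left it, along the tool's axes as they then stand; what a row does not reach is not made up. A row lasts 1/10 s, in which the tool goes at most 50 mm and 8.59 degrees, less where a joint would pass 70% of its speed; a pose out of reach is approached as far as the arm can. A call with a gripper value outside its range is refused whole. The fingers move at their own pace and stop on an object; FORCE is the grip in N (left out, the last holds). Time passes only in rows, so rows that do not move let the fingers close. It gives the time, the measured TCP pose, the force, the opening and the grip force at its end, in the units of the state.
- bot.observe(): the state, without advancing time (a new reading comes with each control period).
- bot.capture(name): name is "scene" or "top" or "wrist"; returns a dict with "color" (480x640x3 uint8, red, green, blue), "intrinsics" (3x3 intrinsics, pixels), "cam_to_world" (4x4, takes a point from camera to world coordinates); the wrist camera has in their place "tool_from_camera" (4x4, takes a point from camera to tool coordinates, whose origin is the TCP and whose axes are the flange's). Camera axes: x right, y up, looking along -z (the intrinsics and any distortion apply to the point x, -y, -z); pixel columns grow to the right and rows downward; lengths in m; the calibration is good to about 2 mm. A picture is of the moment at which its call begins: read the wrist's pose just before it. There is no depth.
- bot.close_job(): hands the job in; it is judged then, once.
The state is a dict: "time_s": time; "qpos": joint angles; "qd": joint speeds; "tau": joint torques, N m; "eef_pos": TCP position; "tcp_rot": TCP orientation; "contact_force": force on the tool from outside, world axes, zero at the start; "ft_torque": the same for the moment, N m; "opening": opening from 0.0 (shut) to 1.0 (fully open); "grip_force": force on a finger pad.
Only numpy, scipy, OpenCV 4.12 (cv2) and the standard library are available. Lean on these libraries where they do the work, as an engineer would, in place of code of your own. Each camera call takes 0.05 s, during which the arm holds its last target. There are 200 camera calls.

## Working session

There is one attempt and no reset: what is moved stays moved. The work goes in short steps, Python scripts to look and compute and a shell command to move; the robot and the scene stay as the last step left them, time stands still between calls to the robot, and variables do not carry over. Pictures are saved under pics/ and viewed, at most 10 in all, crops included, and the job is handed in when it is done.

```bash
mkdir -p pics
cat > h.py <<'E'
import numpy as np, cv2, json
from station import bot
def snap(cam,name):
    s=bot.observe(); c=bot.capture(cam)
    cv2.imwrite(f'pics/{name}.png',c['color'][:,:,::-1])
    K=np.array(c['intrinsics'])
    d={'K':K.tolist()}
    if cam=='wrist':
        from scipy.spatial.transform import Rotation as R
        T=np.eye(4);T[:3,:3]=R.from_euler('xyz',s['tcp_rot']).as_matrix();T[:3,3]=s['eef_pos']
        d['T']=(T@np.array(c['tool_from_camera'])).tolist()
    else: d['T']=np.array(c['cam_to_world']).tolist()
    json.dump(d,open(f'pics/{name}.json','w')); return c
def px(name,u,v,z):
    d=json.load(open(f'pics/{name}.json'));K=np.array(d['K']);T=np.array(d['T'])
    r=np.linalg.inv(K)@[u,v,1]; r=T[:3,:3]@[r[0],-r[1],-r[2]]
    o=T[:3,3]; return o+r*(z-o[2])/r[2]
def proj(name,p):
    d=json.load(open(f'pics/{name}.json'));K=np.array(d['K']);T=np.array(d['T'])
    q=np.linalg.inv(T)@[*p,1]; q=K@[q[0],-q[1],-q[2]]; return q[:2]/q[2]
def crop(name,u0,v0,u1,v1,out):
    i=cv2.imread(f'pics/{name}.png')[v0:v1,u0:u1]; f=min(800/i.shape[1],600/i.shape[0])
    cv2.imwrite(f'pics/{out}.png',cv2.resize(i,None,fx=f,fy=f,interpolation=cv2.INTER_CUBIC)); print('scale',f)
E
python3 - <<'E'
from h import *
print({k:(np.round(v,3).tolist()) for k,v in bot.observe().items()})
for c in ('top','scene'):
    d=snap(c,c); print(c,[ (k,np.shape(v)) for k,v in d.items()],np.round(d['cam_to_world'],3).tolist())
E
```

```text
{'time_s': 0.0, 'qpos': [-1.236, 0.522, -0.036, 1.6, 0.021, 1.021, -0.113], 'qd': [0.0, -0.001, -0.001, 0.002, -0.0, 0.001, 0.001], 'tau': [-0.001, -92.711, 1.979, -36.993, 0.018, 0.008, -0.0], 'eef_pos': [0.246, 0.574, 0.231], 'tcp_rot': [-3.14, 0.0, 2.737], 'contact_force': [0.01, 0.34, 0.607], 'ft_torque': [0.051, 0.063, 0.001], 'grip_force': 0.0, 'opening': 1.003}
top [('color', (480, 640, 3)), ('intrinsics', (3, 3)), ('cam_to_world', (4, 4))] [[0.029, 0.995, -0.091, 0.353], [-1.0, 0.03, 0.004, -0.001], [0.006, 0.091, 0.996, 1.739], [0.0, 0.0, 0.0, 1.0]]
scene [('color', (480, 640, 3)), ('intrinsics', (3, 3)), ('cam_to_world', (4, 4))] [[-0.478, -0.6, 0.642, 1.451], [0.878, -0.342, 0.334, 0.491], [0.02, 0.723, 0.69, 1.111], [0.0, 0.0, 0.0, 1.0]]
```

View pics/top.png

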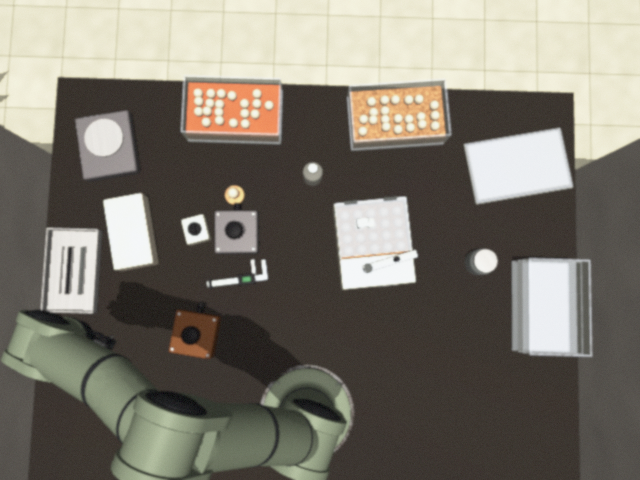

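View pics/scene.png

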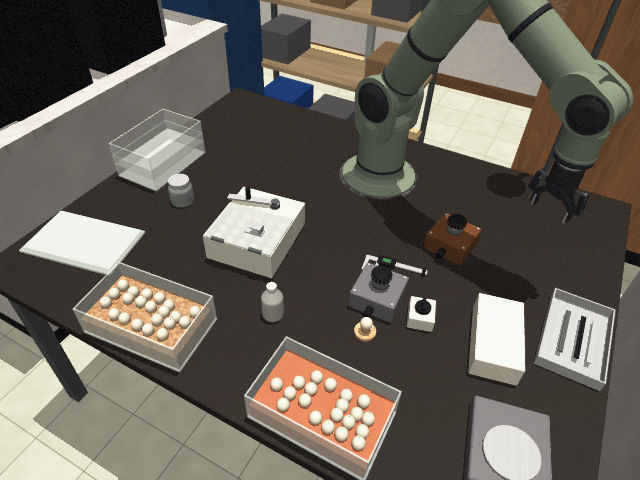

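Mushroom candidates in the top view are the grey box (235,230), the brown box (192,335) and the timer dial on the small white box (195,229). Grey 130 mm box with a mushroom on a collar fits; brown is the look-alike. I'll confirm in an enlarged crop covering the turner too.

Run:
```python
from h import *
crop('top',170,180,290,270,'c1'); crop('top',325,190,425,295,'c2')
```

```text
scale 6.666666666666667
scale 5.714285714285714
```

View pics/c1.png

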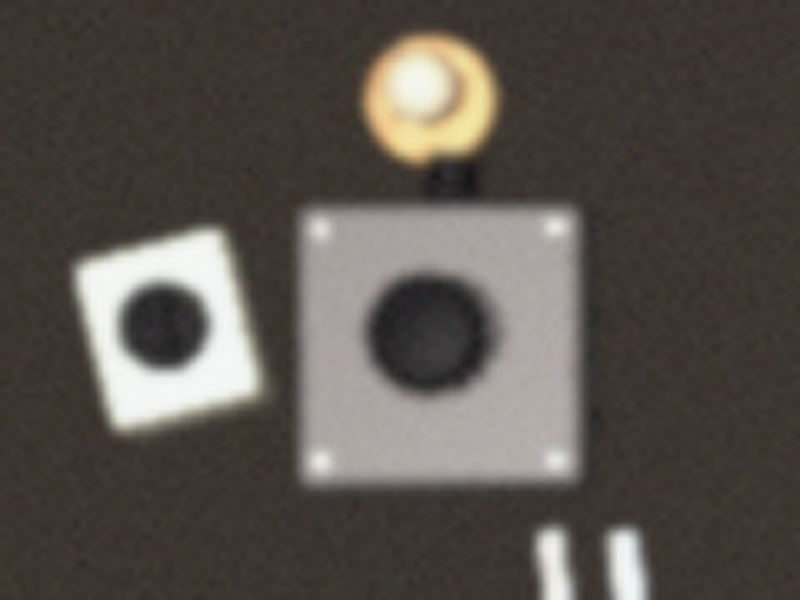

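View pics/c2.png

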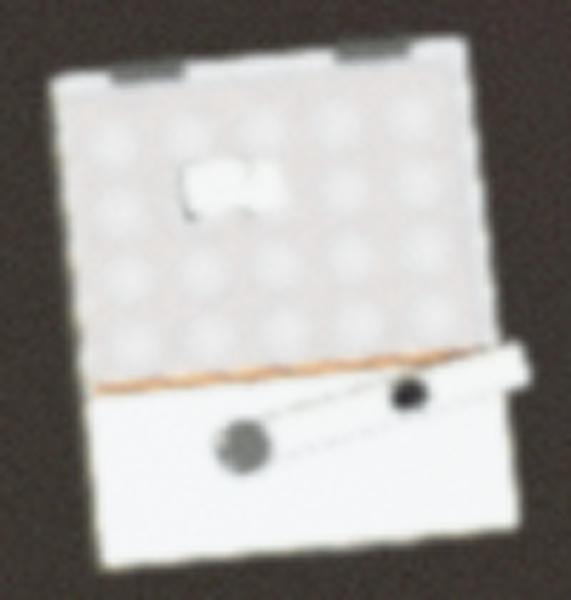

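The crop confirms the black round mushroom on the grey box (centre top px ≈ 234.5,230); the small dial belongs to the timer. In the turner crop: hook pivot ≈ (367.7,268), peg ≈ (396.6,258.8), catch ≈ (365.6,223), hook open by ~70°.

Run:
```python
from h import *
m=px('top',234.4,229.9,.116); print('mush',m)
for a,b in((300,207),(580,207),(583,485),(300,485)): print('boxc',px('top',170+a/6.667,180+b/6.667,.065))
f=5.714
P=lambda a,b,z:px('top',325+a/f-.4,190+b/f-.4,z)
pv=P(244,446,.125);pg=P(409,393,.16);ct=P(237,188,.132);print('pivot',pv,'peg',pg,'catch',ct)
print('d',np.linalg.norm((pg-pv)[:2]),np.linalg.norm((ct-pv)[:2]))
for c in((102,568),(517,525),(52,78),(468,38)): print('cor',P(*c,.1))
a=lambda v:np.arctan2(v[1],v[0])
print('yaw catch',a(ct-pv),'hook dir',a(pg-pv), 'edge', a(P(52,78,.106)-P(102,568,.1)),a(P(468,38,.106)-P(517,525,.1)))
# scene cross-check
print(proj('scene',m),proj('scene',pg),proj('scene',pv),proj('scene',ct))
crop('scene',200,170,440,350,'c3')
```

```text
mush [0.55026037 0.23077861 0.116     ]
boxc [0.61321337 0.30037646 0.065     ]
boxc [0.61716048 0.17086907 0.065     ]
boxc [0.48805876 0.16447597 0.065     ]
boxc [0.48416209 0.29446784 0.065     ]
pivot [ 0.44878883 -0.16731985  0.125     ] peg [ 0.47608564 -0.24678629  0.16      ] catch [ 0.58216922 -0.16021811  0.132     ]
d 0.0840239920803601 0.13356932282076125
cor [ 0.38420345 -0.09692994  0.1       ]
cor [ 0.41309881 -0.31384344  0.1       ]
cor [ 0.64258334 -0.06401976  0.1       ]
cor [ 0.67084522 -0.28452013  0.1       ]
yaw catch 0.05319404280258319 hook dir -1.2399228181035276 edge 0.12808497488978524 0.11777966426625973
[380.91605328 269.70617437] [248.1980526  187.65700739] [275.36552692 199.81240885] [253.21303741 224.03892885]
scale 3.3333333333333335
```

View pics/c3.png

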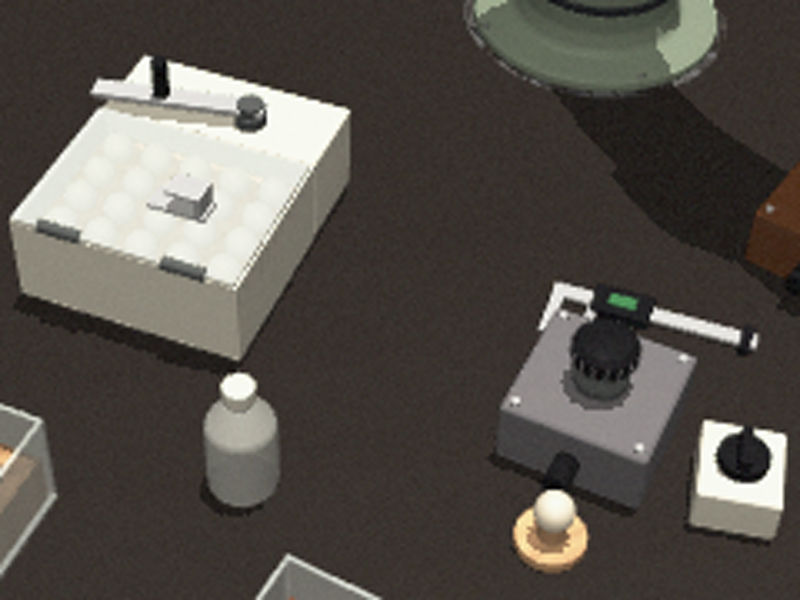

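```bash
cat > d.py <<'E'
import sys
from h import *
from scipy.spatial.transform import Rotation as R
s=bot.observe(); t=np.array([float(x) for x in sys.argv[1:4]])
r=R.from_euler('xyz',s['tcp_rot'])
print('t',round(s['time_s'],2),'pos',np.round(s['eef_pos'],4),'rot',np.round(s['tcp_rot'],3),'q',np.round(s['qpos'],2),'F',np.round(s['contact_force'],1),'open',round(s['opening'],3))
print('tool shift cm',np.round(r.inv().apply(t-s['eef_pos'])*100,2))
E
python3 -m creep '[{"offset":[-3.45,-1.63,0],"angular":[0,0,0],"jaw":-1},{"offset":[-3.45,-1.63,0],"angular":[0,0,0],"jaw":-1},{"offset":[-3.45,-1.63,0],"angular":[0,0,0],"jaw":-1},{"offset":[-3.45,-1.63,0],"angular":[0,0,0],"jaw":-1},{"offset":[-3.45,-1.63,0],"angular":[0,0,0],"jaw":-1},{"offset":[-3.45,-1.63,0],"angular":[0,0,0],"jaw":-1},{"offset":[-3.45,-1.63,0],"angular":[0,0,0],"jaw":-1},{"offset":[-3.45,-1.63,0],"angular":[0,0,0],"jaw":-1},{"offset":[-3.45,-1.63,0],"angular":[0,0,0],"jaw":-1},{"offset":[-3.45,-1.63,0],"angular":[0,0,0],"jaw":-1},{"offset":[-3.45,-1.63,0],"angular":[0,0,0],"jaw":-1},{"offset":[-3.45,-1.63,0],"angular":[0,0,0],"jaw":-1}]' 40; python3 d.py 0.5502 0.2308 0.13
```

```text
time_s: 1.3
eef_pos: [0.5504, 0.2302, 0.2311]
tcp_rot: [-3.141, -0.0, 2.737]
contact_force: [1.6, 0.7, 1.1]
opening: -0.001
grip_force: 0.0
t 1.3 pos [0.5504 0.2302 0.2311] rot [-3.141 -0.     2.737] q [-0.53  0.48  0.05  1.68 -0.03  0.98  0.7 ] F [1.6 0.7 1.1] open -0.001
tool shift cm [ 0.04  0.05 10.11]
```

```bash
python3 -m creep '[{"offset":[0,0,3],"angular":[0,0,0],"jaw":-1},{"offset":[0,0,3],"angular":[0,0,0],"jaw":-1},{"offset":[0,0,3],"angular":[0,0,0],"jaw":-1},{"offset":[0,0,1.5],"angular":[0,0,0],"jaw":-1},{"offset":[0,0,0.6],"angular":[0,0,0],"jaw":-1},{"offset":[0,0,0.6],"angular":[0,0,0],"jaw":-1},{"offset":[0,0,0.5],"angular":[0,0,0],"jaw":-1},{"offset":[0,0,0.4],"angular":[0,0,0],"jaw":-1},{"offset":[0,0,0],"angular":[0,0,0],"jaw":-1},{"offset":[0,0,0],"angular":[0,0,0],"jaw":-1}]'
```

```text
time_s: 2.3
eef_pos: [0.5499, 0.2317, 0.1058]
tcp_rot: [3.141, 0.001, 2.737]
contact_force: [-1.2, -1.8, 3.3]
opening: 0.002
grip_force: 1.7
```

```bash
python3 -m creep '[{"offset":[0,0,0.2],"angular":[0,0,0],"jaw":-1},{"offset":[0,0,0.1],"angular":[0,0,0],"jaw":-1},{"offset":[0,0,0],"angular":[0,0,0],"jaw":-1},{"offset":[0,0,0],"angular":[0,0,0],"jaw":-1}]'
```

```text
time_s: 2.7
eef_pos: [0.5503, 0.2319, 0.1038]
tcp_rot: [3.14, 0.001, 2.737]
contact_force: [-4.8, -2.8, 23.3]
opening: 0.0
grip_force: 12.2
```

```bash
python3 -m creep '[{"offset":[0,0,-2],"angular":[0,0,0],"jaw":-1},{"offset":[0,0,-4],"angular":[0,0,0],"jaw":-1},{"offset":[0,0,-4],"angular":[0,0,0],"jaw":-1},{"offset":[0,0,-4],"angular":[0,0,0],"jaw":-1},{"offset":[0,0,0],"angular":[0,0,7.4],"jaw":0},{"offset":[0,0,0],"angular":[0,0,7.4],"jaw":0},{"offset":[0,0,0],"angular":[0,0,7.4],"jaw":0},{"offset":[0,0,0],"angular":[0,0,7.4],"jaw":0},{"offset":[0,0,0],"angular":[0,0,7.4],"jaw":0},{"offset":[0,0,0],"angular":[0,0,7.4],"jaw":0}]'
python3 -m creep '[{"offset":[-3.46,-2.08,0],"angular":[0,0,0],"jaw":0},{"offset":[-3.46,-2.08,0],"angular":[0,0,0],"jaw":0},{"offset":[-3.46,-2.08,0],"angular":[0,0,0],"jaw":0},{"offset":[-3.46,-2.08,0],"angular":[0,0,0],"jaw":0},{"offset":[-3.46,-2.08,0],"angular":[0,0,0],"jaw":0},{"offset":[-3.46,-2.08,0],"angular":[0,0,0],"jaw":0},{"offset":[-3.46,-2.08,0],"angular":[0,0,0],"jaw":0},{"offset":[-3.46,-2.08,0],"angular":[0,0,0],"jaw":0},{"offset":[-3.46,-2.08,0],"angular":[0,0,0],"jaw":0},{"offset":[-3.46,-2.08,0],"angular":[0,0,0],"jaw":0},{"offset":[-3.46,-2.08,0],"angular":[0,0,0],"jaw":0},{"offset":[-3.46,-2.08,0],"angular":[0,0,0],"jaw":0}]'
python3 d.py 0.476 -0.247 0.128
python3 - <<'E'
from h import *
snap('scene','s2'); snap('wrist','w2')
a=cv2.imread('pics/scene.png')[240:300,350:410];b=cv2.imread('pics/s2.png')[240:300,350:410]
w=cv2.imread('pics/w2.png')
o=np.hstack([cv2.resize(a,(200,200)),cv2.resize(b,(200,200))])
o=np.vstack([o,cv2.resize(w,(400,300))]);cv2.imwrite('pics/c4.png',o)
print('peg pred in w2',proj('w2',[.476,-.247,.16]),'pivot',proj('w2',[.449,-.167,.125]))
E
```

```text
time_s: 3.7
eef_pos: [0.5497, 0.2317, 0.2423]
tcp_rot: [3.141, -0.0, 1.957]
contact_force: [0.0, 0.2, 0.5]
opening: 0.501
grip_force: 0.0
time_s: 4.9
eef_pos: [0.4768, -0.2489, 0.2424]
tcp_rot: [3.141, 0.0, 1.962]
contact_force: [1.2, 0.1, -0.5]
opening: 0.499
grip_force: 0.0
t 4.9 pos [ 0.4768 -0.2489  0.2424] rot [3.141 0.    1.962] q [ 0.09  0.39  0.37  1.83 -0.17  0.95  0.93] F [ 1.2  0.1 -0.5] open 0.499
tool shift cm [ 0.21 -0.   11.44]
peg pred in w2 [331.95280063 234.85317002] pivot [339.57207224  92.85478986]
```

View pics/c4.png

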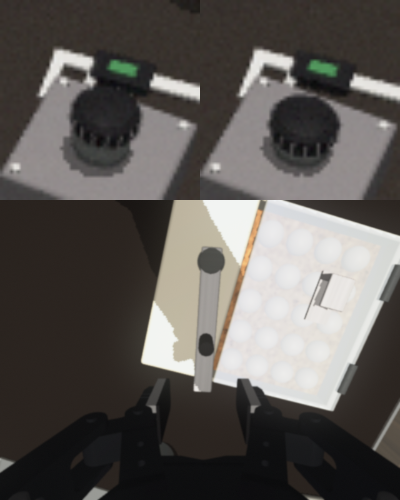

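The mushroom crop shows it clearly lower (latched); in the wrist view the peg is at ≈(330,232) and the pivot at ≈(336,96), as predicted. Going down to pinch the peg.

```bash
python3 -m creep '[{"offset":[0.2,0,3],"angular":[0,0,0],"jaw":0},{"offset":[0,0,3],"angular":[0,0,0],"jaw":0},{"offset":[0,0,3],"angular":[0,0,0],"jaw":0},{"offset":[0,0,1.4],"angular":[0,0,0],"jaw":0},{"offset":[0,0,1],"angular":[0,0,0],"jaw":0},{"offset":[0,0,0],"angular":[0,0,0],"jaw":-1},{"offset":[0,0,0],"angular":[0,0,0],"jaw":-1},{"offset":[0,0,0],"angular":[0,0,0],"jaw":-1},{"offset":[0,0,0],"angular":[0,0,0],"jaw":-1},{"offset":[0,0,0],"angular":[0,0,0],"jaw":-1},{"offset":[0,0,0],"angular":[0,0,0],"jaw":-1}]' 20; python3 d.py 0.449 -0.167 0.128
```

```text
time_s: 6.1
eef_pos: [0.4766, -0.2457, 0.1288]
tcp_rot: [3.141, 0.001, 1.962]
contact_force: [-1.6, 0.2, 3.7]
opening: 0.18
grip_force: 22.6
t 6.1 pos [ 0.4766 -0.2457  0.1288] rot [3.141e+00 1.000e-03 1.962e+00] q [ 0.14  0.54  0.31  1.94 -0.25  0.69  0.99] F [-1.6  0.2  3.7] open 0.18
tool shift cm [8.33 0.45 0.07]
```

```bash
python3 -m creep '[{"offset":[0,0.96,0],"angular":[0,0,-6.5],"jaw":-1},{"offset":[0,0.96,0],"angular":[0,0,-6.5],"jaw":-1},{"offset":[0,0.96,0],"angular":[0,0,-6.5],"jaw":-1},{"offset":[0,0.96,0],"angular":[0,0,-6.5],"jaw":-1},{"offset":[0,0.96,0],"angular":[0,0,-6.5],"jaw":-1},{"offset":[0,0.96,0],"angular":[0,0,-6.5],"jaw":-1},{"offset":[0,0.96,0],"angular":[0,0,-6.5],"jaw":-1},{"offset":[0,0.96,0],"angular":[0,0,-6.5],"jaw":-1},{"offset":[0,0.96,0],"angular":[0,0,-6.5],"jaw":-1},{"offset":[0,0.96,0],"angular":[0,0,-6.5],"jaw":-1}]'; python3 d.py 0.533 -0.157 0.128
```

```text
time_s: 7.1
eef_pos: [0.5301, -0.1742, 0.1285]
tcp_rot: [-3.141, -0.005, 3.1]
contact_force: [-26.2, -1.4, 21.3]
opening: 0.178
grip_force: 24.5
t 7.1 pos [ 0.5301 -0.1742  0.1285] rot [-3.141 -0.005  3.1  ] q [ 0.21  0.55 -0.    1.87  0.    0.73  1.74] F [-26.2  -1.4  21.3] open 0.178
tool shift cm [-0.22  1.73  0.04]
```

```bash
python3 -m creep '[{"offset":[0.15,0,0],"angular":[0,0,0],"jaw":-1},{"offset":[0,0,-0.1],"angular":[0,0,0],"jaw":-1},{"offset":[0,0,0],"angular":[0,0,0],"jaw":-1}]'; python3 -m creep '[{"offset":[0,0.7,0],"angular":[0,0,-5],"jaw":-1},{"offset":[0,0.5,0],"angular":[0,0,-4],"jaw":-1},{"offset":[0,0,0],"angular":[0,0,0],"jaw":-1}]'; python3 d.py 0.533 -0.157 0.128
```

```text
time_s: 7.4
eef_pos: [0.5298, -0.1739, 0.1288]
tcp_rot: [3.141, -0.003, 3.096]
contact_force: [-7.2, 1.1, -1.6]
opening: 0.179
grip_force: 22.2
time_s: 7.7
eef_pos: [0.5295, -0.1617, 0.1288]
tcp_rot: [3.141, -0.004, -3.027]
contact_force: [-9.7, 0.5, -1.0]
opening: 0.177
grip_force: 22.4
t 7.7 pos [ 0.5295 -0.1617  0.1288] rot [ 3.141 -0.004 -3.027] q [ 0.22  0.54 -0.05  1.88  0.04  0.73  1.84] F [-9.7  0.5 -1. ] open 0.177
tool shift cm [-0.4   0.42  0.08]
```

```bash
python3 -m creep '[{"offset":[0.05,0.2,0],"angular":[0,0,0],"jaw":-1},{"offset":[0,0.2,0],"angular":[0,0,0],"jaw":-1},{"offset":[0,0,0],"angular":[0,0,0],"jaw":-1}]'; python3 -m creep '[{"offset":[0,0.15,0],"angular":[0,0,0],"jaw":-1},{"offset":[0,0,0],"angular":[0,0,0],"jaw":-1}]'; python3 d.py 0.533 -0.157 0.128
```

```text
time_s: 8.0
eef_pos: [0.5294, -0.1594, 0.1289]
tcp_rot: [-3.141, -0.002, -3.031]
contact_force: [-4.4, -7.7, -6.4]
opening: 0.175
grip_force: 21.9
time_s: 8.2
eef_pos: [0.5294, -0.1593, 0.129]
tcp_rot: [-3.139, -0.001, -3.032]
contact_force: [-2.2, -17.1, -8.5]
opening: 0.179
grip_force: 21.9
t 8.2 pos [ 0.5294 -0.1593  0.129 ] rot [-3.139e+00 -1.000e-03 -3.032e+00] q [ 0.22  0.54 -0.04  1.88  0.04  0.72  1.83] F [ -2.2 -17.1  -8.5] open 0.179
tool shift cm [-0.38  0.19  0.1 ]
```

Force rises with no more travel: the hook is at its stop. Release, lift and look.

```bash
python3 -m creep '[{"offset":[0,0,0],"angular":[0,0,0],"jaw":0},{"offset":[0,0,0],"angular":[0,0,0],"jaw":0},{"offset":[0,0,0],"angular":[0,0,0],"jaw":0},{"offset":[0,0,0],"angular":[0,0,0],"jaw":0},{"offset":[0,0,-2],"angular":[0,0,0],"jaw":0},{"offset":[0,0,-4],"angular":[0,0,0],"jaw":0},{"offset":[0,0,-5],"angular":[0,0,0],"jaw":0},{"offset":[3,0,-4],"angular":[0,0,0],"jaw":0},{"offset":[0,0,0],"angular":[0,0,0],"jaw":0}]'
python3 - <<'E'
from h import *
snap('wrist','w3'); snap('scene','s3')
w=cv2.imread('pics/w3.png');s=cv2.imread('pics/s3.png')
cv2.imwrite('pics/c5.png',np.hstack([cv2.resize(w,(480,360)),cv2.resize(s[180:280,200:310],(320,360))]))
print(bot.observe()['time_s'],proj('w3',[.449,-.167,.125]))
E
```

```text
time_s: 9.1
eef_pos: [0.5001, -0.1612, 0.2845]
tcp_rot: [-3.139, 0.006, -3.031]
contact_force: [0.4, -0.7, 0.0]
opening: 0.503
grip_force: 0.0
9.2 [324.81426457 152.26608649]
```

View pics/c5.png

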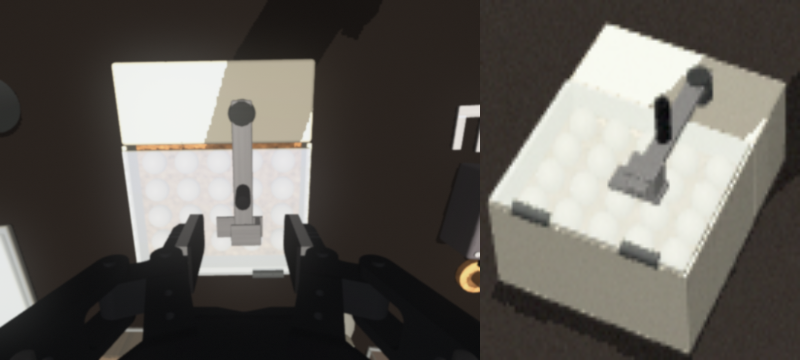

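The bar lies straight along the turner's x, with its end under the catch roof (wrist view (245,235)): closed. Now back to the mushroom.

```bash
python3 -m creep '[{"offset":[-0.78,3.2,0],"angular":[0,0,0],"jaw":1},{"offset":[-0.78,3.2,0],"angular":[0,0,0],"jaw":1},{"offset":[-0.78,3.2,0],"angular":[0,0,0],"jaw":1},{"offset":[-0.78,3.2,0],"angular":[0,0,0],"jaw":1},{"offset":[-0.78,3.2,0],"angular":[0,0,0],"jaw":1},{"offset":[-0.78,3.2,0],"angular":[0,0,0],"jaw":1},{"offset":[-0.78,3.2,0],"angular":[0,0,0],"jaw":1},{"offset":[-0.78,3.2,0],"angular":[0,0,0],"jaw":1},{"offset":[-0.78,3.2,0],"angular":[0,0,0],"jaw":1},{"offset":[-0.78,3.2,0],"angular":[0,0,0],"jaw":1},{"offset":[-0.78,3.2,0],"angular":[0,0,0],"jaw":1},{"offset":[-0.78,3.2,0],"angular":[0,0,0],"jaw":1}]'; python3 d.py 0.5502 0.2308 0.073
```

```text
time_s: 10.4
eef_pos: [0.5504, 0.2338, 0.2775]
tcp_rot: [-3.141, -0.002, -3.029]
contact_force: [1.5, -0.4, -0.3]
opening: 1.004
grip_force: 0.0
t 10.4 pos [0.5504 0.2338 0.2775] rot [-3.141e+00 -2.000e-03 -3.029e+00] q [-0.37  0.44 -0.19  1.61  0.09  1.1   1.1 ] F [ 1.5 -0.4 -0.3] open 1.004
tool shift cm [ 1.000e-02 -2.800e-01  2.045e+01]
```

```bash
python3 -m creep '[{"offset":[0,-0.28,4],"angular":[0,0,0],"jaw":1},{"offset":[0,0,4],"angular":[0,0,0],"jaw":1},{"offset":[0,0,4],"angular":[0,0,0],"jaw":1},{"offset":[0,0,3],"angular":[0,0,0],"jaw":1},{"offset":[0,0,2],"angular":[0,0,0],"jaw":1},{"offset":[0,0,1.5],"angular":[0,0,0],"jaw":1},{"offset":[0,0,1.1],"angular":[0,0,0],"jaw":1},{"offset":[0,0,1],"angular":[0,0,0],"jaw":1},{"offset":[0,0,0],"angular":[0,0,0],"jaw":1}]'; python3 d.py 0.5502 0.2308 0.071
```

```text
time_s: 11.3
eef_pos: [0.5506, 0.2291, 0.0723]
tcp_rot: [-3.141, -0.001, -3.03]
contact_force: [-0.9, -0.4, 0.4]
opening: 0.999
grip_force: 0.0
t 11.3 pos [0.5506 0.2291 0.0723] rot [-3.141e+00 -1.000e-03 -3.030e+00] q [-0.38  0.68 -0.16  1.79  0.16  0.68  1.05] F [-0.9 -0.4  0.4] open 0.999
tool shift cm [0.02 0.17 0.13]
```

```bash
python3 -m creep '[{"offset":[0,0,0],"angular":[0,0,0],"jaw":-1},{"offset":[0,0,0],"angular":[0,0,0],"jaw":-1},{"offset":[0,0,0],"angular":[0,0,0],"jaw":-1},{"offset":[0,0,0],"angular":[0,0,0],"jaw":-1},{"offset":[0,0,0],"angular":[0,0,0],"jaw":-1},{"offset":[0,0,0],"angular":[0,0,0],"jaw":-1}]' 30
```

```text
time_s: 11.9
eef_pos: [0.5515, 0.233, 0.0749]
tcp_rot: [3.137, 0.003, -3.027]
contact_force: [-1.0, 16.0, 3.6]
opening: 0.636
grip_force: 31.1
```

```bash
python3 -m creep '[{"offset":[0,0.2,0],"angular":[0,0,0],"jaw":-1},{"offset":[0,0,0],"angular":[0,0,7],"jaw":-1},{"offset":[0,0,0],"angular":[0,0,7],"jaw":-1},{"offset":[0,0,0],"angular":[0,0,7],"jaw":-1},{"offset":[0,0,0],"angular":[0,0,7],"jaw":-1},{"offset":[0,0,0],"angular":[0,0,7],"jaw":-1},{"offset":[0,0,0],"angular":[0,0,7],"jaw":-1},{"offset":[0,0,0],"angular":[0,0,7],"jaw":-1},{"offset":[0,0,0],"angular":[0,0,7],"jaw":-1}]'; python3 d.py 0.5502 0.2308 0.071; python3 -m creep '[{"offset":[0,0,0],"angular":[0,0,0],"jaw":1},{"offset":[0,0,0],"angular":[0,0,0],"jaw":1},{"offset":[0,0,0],"angular":[0,0,0],"jaw":1},{"offset":[0,0,0],"angular":[0,0,0],"jaw":1},{"offset":[0,0,-2],"angular":[0,0,0],"jaw":1},{"offset":[0,0,-4],"angular":[0,0,0],"jaw":1},{"offset":[0,0,-5],"angular":[0,0,0],"jaw":1},{"offset":[0,0,-5],"angular":[0,0,0],"jaw":1}]'; python3 -m creep '[{"offset":[4,0,0],"angular":[0,0,0],"jaw":1},{"offset":[4,0,0],"angular":[0,0,0],"jaw":1},{"offset":[4,0,0],"angular":[0,0,0],"jaw":1},{"offset":[0,0,0],"angular":[0,0,0],"jaw":1}]'
python3 - <<'E'
from h import *
snap('scene','s4'); snap('top','t4')
S=lambda n:cv2.resize(cv2.imread(f'pics/{n}.png')[240:300,350:410],(260,260))
cv2.imwrite('pics/c6.png',np.vstack([np.hstack([S('scene'),S('s2'),S('s4')]),cv2.resize(cv2.imread('pics/s4.png')[160:370,180:620],(780,340))]))
E
```

```text
time_s: 12.8
eef_pos: [0.5514, 0.2343, 0.0748]
tcp_rot: [3.137, -0.002, 2.273]
contact_force: [1.1, 13.2, 4.7]
opening: 0.636
grip_force: 31.1
t 12.8 pos [0.5514 0.2343 0.0748] rot [ 3.137e+00 -2.000e-03  2.273e+00] q [-0.57  0.68  0.1   1.79 -0.11  0.66  0.3 ] F [ 1.1 13.2  4.7] open 0.636
tool shift cm [-0.19 -0.32  0.38]
time_s: 13.6
eef_pos: [0.5504, 0.2306, 0.235]
tcp_rot: [-3.141, -0.0, 2.276]
contact_force: [1.2, -0.1, 0.2]
opening: 1.003
grip_force: 0.0
time_s: 14.0
eef_pos: [0.4694, 0.3269, 0.2333]
tcp_rot: [-3.142, -0.002, 2.283]
contact_force: [0.4, 0.1, -0.7]
opening: 1.004
grip_force: 0.0
```

View pics/c6.png

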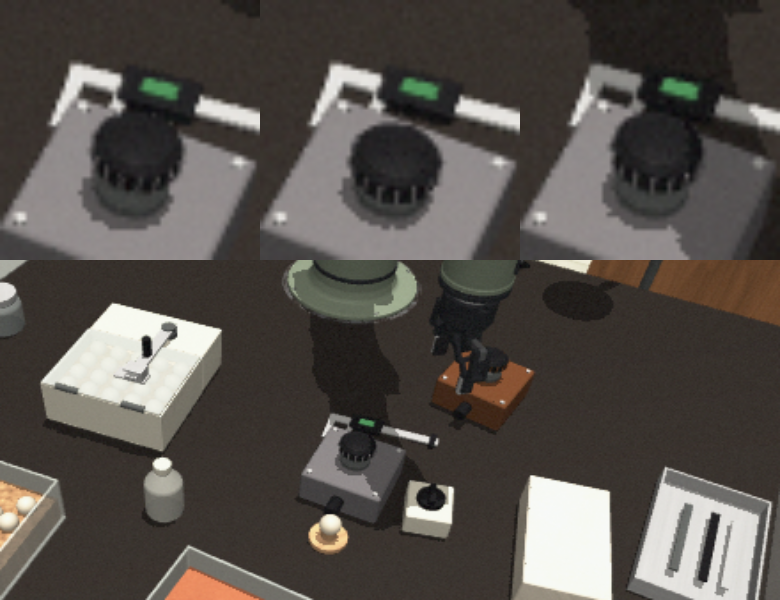

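The mushroom is back up (right crop top ≈ row 114, vs 112 before and 125 latched); hook still closed, others in place. I'll let it settle briefly and compare numerically.

```bash
python3 -m creep '[{"offset":[3,0,-2],"angular":[0,0,0],"jaw":1},{"offset":[4,0,0],"angular":[0,0,0],"jaw":1},{"offset":[4,0,0],"angular":[0,0,0],"jaw":1},{"offset":[0,0,0],"angular":[0,0,0],"jaw":1},{"offset":[0,0,0],"angular":[0,0,0],"jaw":1},{"offset":[0,0,0],"angular":[0,0,0],"jaw":1},{"offset":[0,0,0],"angular":[0,0,0],"jaw":1},{"offset":[0,0,0],"angular":[0,0,0],"jaw":1},{"offset":[0,0,0],"angular":[0,0,0],"jaw":1},{"offset":[0,0,0],"angular":[0,0,0],"jaw":1},{"offset":[0,0,0],"angular":[0,0,0],"jaw":1},{"offset":[0,0,0],"angular":[0,0,0],"jaw":1}]'
python3 - <<'E'
from h import *
snap('scene','s5')
g=lambda n:cv2.imread(f'pics/{n}.png',0).astype(int)
for n in('scene','s2','s4','s5'):
    i=g(n)[245:300,360:402]; ys,xs=np.nonzero(i<40); print(n,'dark centroid',xs.mean().round(2),ys.mean().round(2), 'col381 rows',i[10:50:2,21].tolist())
E
```

```text
time_s: 15.3
eef_pos: [0.4017, 0.4063, 0.2533]
tcp_rot: [3.142, 0.0, 2.276]
contact_force: [0.2, 0.3, -0.3]
opening: 1.003
grip_force: 0.0
scene dark centroid 23.16 24.73 col381 rows [38, 31, 34, 32, 24, 22, 32, 29, 36, 34, 42, 50, 34, 26, 51, 62, 65, 55, 83, 137]
s2 dark centroid 22.88 26.5 col381 rows [44, 37, 33, 35, 26, 16, 110, 36, 35, 36, 36, 40, 42, 39, 26, 69, 67, 51, 83, 139]
s4 dark centroid 23.73 15.91 col381 rows [26, 14, 20, 20, 21, 19, 36, 36, 41, 38, 44, 49, 37, 46, 19, 61, 68, 53, 84, 138]
s5 dark centroid 27.6 17.76 col381 rows [38, 31, 33, 33, 27, 19, 35, 33, 35, 34, 40, 49, 39, 23, 17, 62, 66, 53, 83, 136]
```

The profile now matches the original up state, with no bright gap at the top of the knob as there was when latched.

```bash
python3 -c "
from station import bot
print(bot.close_job())"
```

```text
the job is handed in; nothing more can be done
None
```

The job is handed in at about 15 s: I pressed the mushroom until it latched, swung the hook to its stop in the catch, then twisted the mushroom clockwise so it sprang back up; the last pictures show it up, the hook closed and the nearby bench items in place.

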